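# Crank the specimen indexer round to the lens

### The arm

A 7-joint arm with a two-finger parallel gripper is mounted at the origin on the work surface. World frame = base frame: x ahead of the robot, y to its left, z up, the work surface at z = 0. Lengths are in m, angles in degrees, forces in N, time in s.
With the tool pointing down it reaches from about 0.35 to 0.775 m from the base axis. Payload 3.1 kg.
Tool frame: the origin (TCP) lies on the centre line of the jaws, within the pads' length; the fingertips stand 17 mm ahead of it and the grasp point (between the pads) lies 2 mm behind it (robot.tip_reach is the distance from the TCP to the fingertips, in m); z points along the fingers, y is the direction in which the jaws open and shut (so a half turn about z gives the same grasp; the last joint's range is limited). The gripper opens to 85 mm and grips with 20 to 120 N. Pads are 22 mm wide; open, the fingers measure 114 mm over their backs; the gripper's body (76 mm by 85 mm) begins 54 mm behind the grasp point. The pads swing forward as they close: fully open they stand 13 mm farther back than shut.
Start: joints at [-66.561, 17.813, 0.802, 86.603, -0.252, 75.585, -1.558], TCP at [0.24, 0.495, 0.221] pointing down, gripper open.
Joint ranges: [-154.91, 154.91], [-16.99, 109.72], [-72.82, 74.43], [7.12, 147.25], [-82.49, 262.49], [11.32, 116.49], [-174.64, 174.64]. Speed limits (degrees/s): [159.86, 159.86, 180, 180, 180, 180, 180].

### API

Orientations are given as [roll, pitch, yaw] about the fixed x, y, z axes, in that order (R = Rz(yaw) Ry(pitch) Rx(roll)).
In Python, from station import robot, fingers, vision, workorder, recognise gives the robot as it stands. Calls block until the motion is done:
- robot.move_to(position, orientation): joint-space move of the TCP to a pose.
- robot.line_to(position, orientation=None, velocity=0.15, f_stop=None): straight line of the TCP; orientation=None keeps the orientation; velocity is the mean speed in m/s. With f_stop (N) it stops when the force on the tool has changed by that much, and returns True; else False.
- robot.move_j(angles): joint-space move.
- fingers.gripper_to(opening, force=None): opening from 0.0 (shut) to 1.0 (fully open); force is the grip in N (None keeps the last); returns when the fingers have stopped.
- robot.pause(seconds).
- robot.inverse_kinematics(position, orientation): joint angles nearest the present ones, or None.
- vision.grab_frame(name): name is "side" or "top" or "wrist"; returns the picture (384x512x3 uint8, red, green, blue); there is no depth.
- vision.calibration(name): a dict with "mtx" (3x3 intrinsics, pixels), "extrinsics" (4x4, takes a point from world to camera coordinates); the wrist camera has in their place "T_tool_cam" (4x4, takes a point from camera to tool coordinates, whose origin is the TCP and whose axes are the flange's). Camera axes: x right, y up, looking along -z (the intrinsics and any distortion apply to the point x, -y, -z); pixel columns grow to the right and rows downward; lengths in m; the calibration is good to about 2 mm. A picture is of the moment at which its call begins: read the wrist's pose just before it. calibration takes no time and is no camera call.
A pose or a line that the arm cannot do raises robot.PlanningError and nothing moves.
- workorder.close_job(): hands the job in, once; it reports no verdict.
Trained networks look in the newest picture that a camera, given by its name, has taken for a name from the list of things; names that differ only in an ending like _2 or _b are one class to them, and where a whole thing is asked for, a point or a joint stands for the part that bears it (a point fixed in the world has none). Each returns a list of dicts, best first, with "p" (0 to 1); they miss things now and then, are a little off and sometimes report something else, mostly with a low value. They report only what shows in the picture. A call takes as long as a camera call. They do not tell look-alikes from the thing itself.
- recognise(label, camera): "rect" ([centre column, centre row, width, height] in pixels, round what is visible of it).
Readings, each from a call of its own:
- robot.current_time_s(): time.
- robot.current_joint_positions(): joint angles.
- robot.current_dq(): joint speeds.
- robot.current_joint_torque(): joint torques, N m.
- robot.current_tool_pos(): TCP position.
- robot.current_eef_rot(): TCP orientation.
- robot.current_contact_force(): force on the tool from outside, world axes, zero at the start.
- robot.current_torque(): the same for the moment, N m.
- robot.current_finger_gap(): opening from 0.0 (shut) to 1.0 (fully open).
Only numpy, scipy, OpenCV 4.12 (cv2) and the standard library are available. Lean on these libraries where they do the work, as an engineer would, in place of code of your own. Each camera call takes 0.05 s, during which the arm holds its last target.

### The job

Bring the tall jar under the inspection camera's lens with the hand crank: lift the crank off the bench by its grip block, seat it fully down on the square spindle of the gearbox and let go of it, then take it by its knob and wind. One full turn of the crank moves the round table on by exactly one of its six places, so count the turns; either direction is fine. Leave the crank on the spindle, do not touch the table or the jars, and leave everything else where it stands.

Things in the scene. Friction and masses are not known exactly. Their poses are not given: they have to be found in the camera images.
- indexer: Fixed indexer: grey gearbox 120x120x75 mm high with upright steel spindle, 250 mm aluminium turntable beside it, then a post with inspection camera. Origin on the spindle axis at bench level, z up. In its axes (mm): turntable centre (0,-230), lens axis (0,-315), post (0,-420), 320 tall; lens underside 168 above the bench. Position and yaw (20 degrees either way) vary.
- spindle_seat (a point): Centre of the spindle's flat round shoulder, 54 mm across, 78 mm above the bench: the crank's hub rests on it. Above it the spindle is a 22 mm square for 12 mm, then tapers to an 11 mm square tip 29 mm above this point. x and y axes are square to the flats and turn with the spindle; z up.
- spindle (a joint): Spindle angle, rad, 0 at the start, positive anticlockwise from above. Stiff by some 0.06 N m of friction (1 to 2 N at the crank's knob); stays where left; no end stop within 9 turns either way. The turntable turns the same way by one sixth of this angle.
- turntable: Round aluminium table, 250 mm across, top 30 mm above the bench; origin on its axis, 15 mm above the bench, z up. Six places 60 degrees apart on an 85 mm radius, each a dark disc between four pegs 7 mm high; at the start an empty place is exactly under the lens. Geared to the spindle; to be moved only by it.
- lens_point (a point): Point on the lens axis at the height of the turntable's top (30 mm above the bench), where the tall jar's base centre must come. Fixed to the indexer.
- crank: Loose steel crank, about 0.45 kg, standing on its hub on the bench, any yaw. Origin: centre of the hub's underside; z up, +x to the knob. Hub 37 mm square, 42 high; its 24.4 mm square socket, 36 deep, open below, fits the spindle in four yaws (1 mm clearance a side, 6 degrees of play). Arms 22 mm wide, 30 to 42 mm up; knob at x=+60, counterweight 36 mm across at x=-62. Balanced at the hub.
- crank_block_point (a point): Middle of the crank's steel grip block, on top of the hub, 61 mm above the crank's origin. The block is 34 mm along the crank's x and 24 mm along its y, from 42 to 80 mm above the origin; take it across the 24 mm. Axes as the crank's.
- crank_knob_point (a point): On the axis of the crank's upright black knob, 60 mm along the crank's +x and 75 mm above its origin. Knob 26 mm across, from 44 to 100 mm above the crank's origin, full width from 56 to 94 mm. It spins freely on its own pin, so a gripper holding it need not turn while winding.
- tall_jar: The job's jar: round glass jar with white cap, 50 mm across and 92 mm tall, loose, standing in one of the turntable's places (two or three places away from the lens). Origin at its base centre.
- squat_jar_a: Shorter jar of the same kind, 50 mm across, 32 mm tall, standing in another place. Origin at its base centre.
- squat_jar_b: Another such shorter jar, 32 mm tall. Origin at its base centre.
- beaker: Bystander: glass beaker, 68 mm across, 90 mm tall. Origin at base centre.
- petri_dish: Bystander: flat round dish, 94 mm across, 16 mm high. Origin at base centre.
- slide_box: Bystander: white slide box 85 x 100 x 31 mm. Origin at base centre.
- reagent_bottle: Bystander: amber bottle, 64 mm across, 130 mm tall. Origin at base centre.
Not all that is in view belongs to the job. Of the things like the crank, leave any that is blue; of the rest the larger one is meant.

How it is judged:
By the outcome, as a careful person would: the job done as asked, in the order asked, and still so for the second after the job is handed in, with the robot touching nothing.
It also fails if it takes over 72 s, if anything falls off the work surface, if the arm or the gripper's body presses on something with over 40 N, if the wrist force passes 120 N, or if a joint passes its speed limit or range.

## Working session

There is one attempt and no reset: what is moved stays moved. The work goes in short steps, each a Python script; the robot and the scene stay as the last script left them, time stands still between calls to the robot, and variables do not carry over. Pictures are saved under pics/ and viewed, and the job is handed in when it is done.

```bash
ls; mkdir -p pics
python3 - <<'E'
from station import robot, fingers, vision, workorder, recognise
import cv2, numpy as np
np.set_printoptions(precision=4,suppress=True)
for c in ("top","side","wrist"):
    im=vision.grab_frame(c); cv2.imwrite(f"pics/{c}0.png",cv2.cvtColor(im,cv2.COLOR_RGB2BGR))
    print(c,vision.calibration(c))
    for l in ("crank","spindle_seat","crank_block_point","crank_knob_point","tall_jar","lens_point","turntable","indexer"):
        try: print(l,[(np.round(d['rect'],1).tolist(),round(d['p'],2)) for d in recognise(l,c)])
        except Exception as e: print(l,e)
print(robot.current_time_s())
E
```

```text
pics
top {'mtx': array([[465.6191,   0.    , 255.1394],
       [  0.    , 465.6191, 192.6336],
       [  0.    ,   0.    ,   1.    ]]), 'extrinsics': array([[ 0.0571, -0.9984, -0.0026,  0.1258],
       [ 0.9716,  0.055 ,  0.23  , -0.541 ],
       [-0.2295, -0.0157,  0.9732, -1.3508],
       [ 0.    ,  0.    ,  0.    ,  1.    ]])}
crank [([197.4, 202.9, 45.0, 18.3], 0.89), ([135.7, 217.6, 36.6, 40.1], 0.84), ([238.8, 178.8, 9.6, 31.0], 0.48)]
spindle_seat [([356.5, 206.9, 21.6, 15.9], 0.74), ([296.4, 185.5, 20.1, 15.8], 0.73), ([244.4, 135.0, 22.1, 22.4], 0.43)]
crank_block_point [([134.2, 218.1, 37.8, 38.0], 0.89), ([198.0, 204.6, 44.6, 18.4], 0.68)]
crank_knob_point [([135.8, 216.2, 37.8, 34.7], 0.96), ([239.6, 180.8, 11.0, 36.2], 0.77), ([199.8, 203.6, 49.7, 18.7], 0.71)]
tall_jar [([343.1, 181.4, 21.6, 16.8], 0.9), ([372.0, 184.8, 200.6, 81.3], 0.41)]
lens_point [([371.5, 185.1, 200.8, 77.7], 0.74)]
turntable [([365.4, 185.6, 78.0, 74.1], 0.72)]
indexer [([372.2, 182.3, 199.9, 75.3], 0.75)]
side {'mtx': array([[477.6779,   0.    , 257.6059],
       [  0.    , 477.6779, 183.2464],

[... 696 characters left out ...]
3)]
lens_point [([347.5, 273.8, 168.4, 175.1], 0.82)]
turntable [([341.6, 274.2, 100.7, 80.0], 0.95)]
indexer [([343.2, 271.4, 174.7, 175.2], 0.97)]
wrist {'mtx': array([[311.7704,   0.    , 254.5181],
       [  0.    , 311.7704, 192.138 ],
       [  0.    ,   0.    ,   1.    ]]), 'T_tool_cam': array([[-0.001 ,  0.9534,  0.3016,  0.0774],
       [ 1.    ,  0.0005,  0.0017, -0.0014],
       [ 0.0015,  0.3016, -0.9534, -0.1522],
       [ 0.    ,  0.    ,  0.    ,  1.    ]])}
crank [([323.9, 299.4, 75.0, 60.4], 0.57)]
spindle_seat []
crank_block_point [([325.2, 299.7, 77.7, 63.6], 0.63)]
crank_knob_point [([324.9, 300.6, 80.0, 61.2], 0.69)]
tall_jar []
lens_point []
turntable []
indexer []
1.35
```

Run:
```python
import cv2
a=cv2.imread("pics/top0.png"); cv2.imwrite("pics/top0z.png",cv2.resize(a[120:270,90:490],None,fx=2,fy=2,interpolation=cv2.INTER_CUBIC))
a=cv2.imread("pics/side0.png"); cv2.imwrite("pics/side0z.png",cv2.resize(a[90:380,160:450],None,fx=2,fy=2,interpolation=cv2.INTER_CUBIC))
```

```text
(no output)
```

View pics/top0z.png

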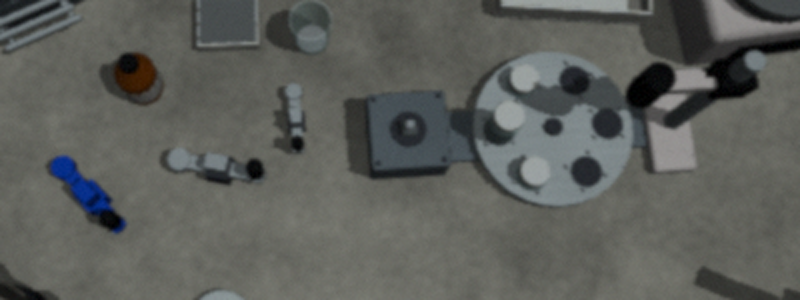

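View pics/side0z.png

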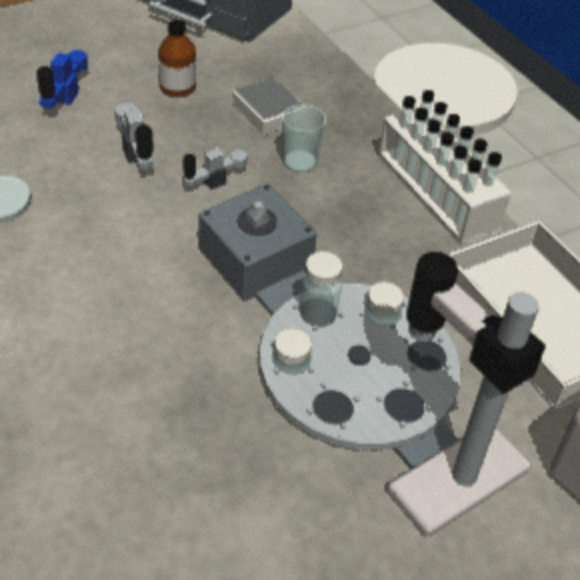

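Run:
```python
import cv2
a=cv2.imread("pics/side0z.png"); 
a=cv2.imread("pics/side0.png");cv2.imwrite("pics/side0zz.png",cv2.resize(a[90:220,160:320],None,fx=4.5,fy=4.5,interpolation=cv2.INTER_CUBIC))
a=cv2.imread("pics/top0.png"); cv2.imwrite("pics/top0zz.png",cv2.resize(a[155:250,110:260],None,fx=5,fy=5,interpolation=cv2.INTER_CUBIC))
```

```text
(no output)
```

View pics/side0zz.png

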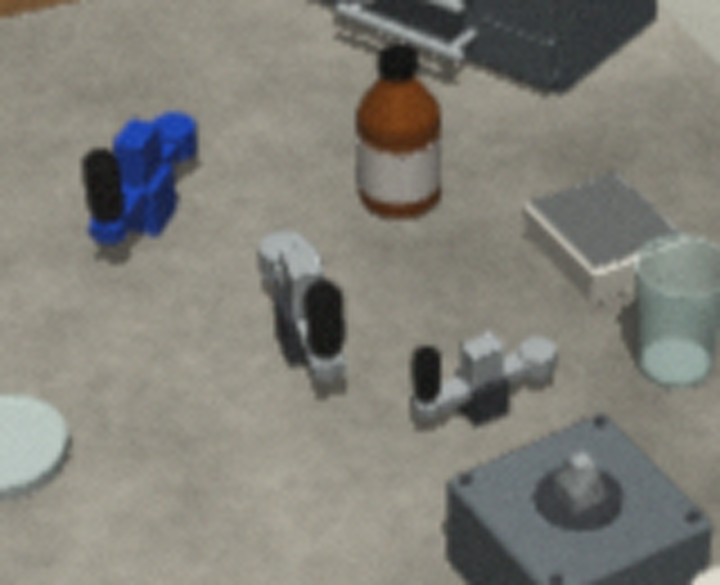

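View pics/top0zz.png

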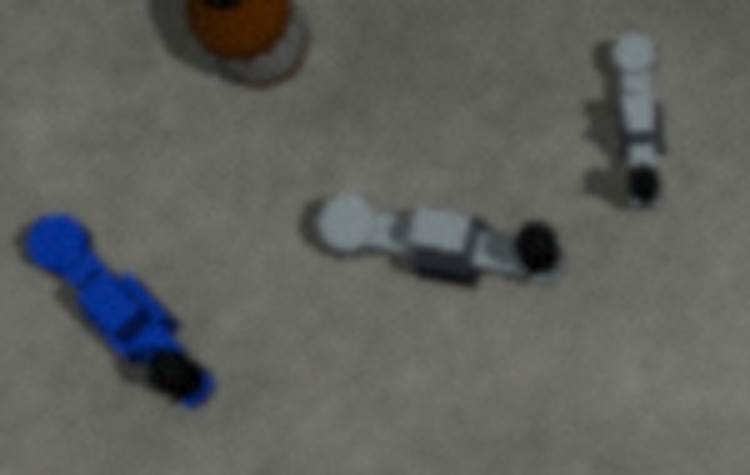

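View pics/wrist0.png

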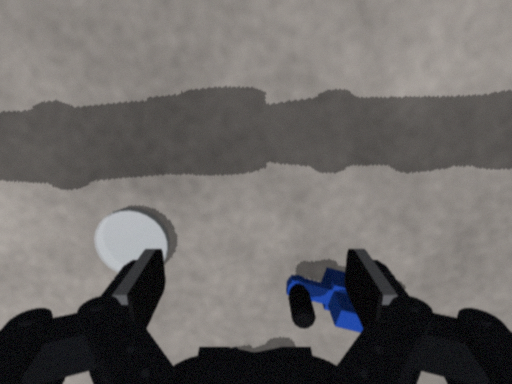

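The picture shows three cranks. The blue one is at about (101,217) in the top view, the larger grey one, which is the one meant, at about (198,203), and a small grey one at (237,180). The spindle tip is at about (295,182). The tall jar at (343,181) appears to be next to the gearbox, opposite the lens, so three places away.

```bash
cat > h.py <<'E'
from station import robot, fingers, vision, workorder, recognise
import cv2, numpy as np
from scipy.spatial.transform import Rotation as R
np.set_printoptions(precision=4,suppress=True)
def T_wc(name):
    c=vision.calibration(name)
    if name!="wrist": return np.linalg.inv(c["extrinsics"]),c["mtx"]
    T=np.eye(4);T[:3,:3]=R.from_euler('xyz',robot.current_eef_rot(),degrees=True).as_matrix();T[:3,3]=robot.current_tool_pos()
    return T@c["T_tool_cam"],c["mtx"]
def ray(uv,cam):
    T,K=cam; d=np.linalg.inv(K)@np.array([uv[0],uv[1],1.]); d=T[:3,:3]@np.array([d[0],-d[1],-d[2]]); return T[:3,3],d
def at_z(uv,z,cam):
    o,d=ray(uv,cam); return o+d*(z-o[2])/d[2]
def proj(p,cam):
    T,K=cam; q=np.linalg.inv(T)@np.append(p,1); u=K@np.array([q[0],-q[1],-q[2]]); return u[:2]/u[2]
def snap(name,fn):
    cam=T_wc(name); im=cv2.cvtColor(vision.grab_frame(name),cv2.COLOR_RGB2BGR); cv2.imwrite(f"pics/{fn}.png",im); return im,cam
E
python3 - <<'E'
from h import *
t=T_wc("top");s=T_wc("side")
Z=lambda x,y:(x/2+90,y/2+120); ZZ=lambda x,y:(x/5+110,y/5+155); S=lambda x,y:(x/4.5+160,y/4.5+90); S2=lambda x,y:(x/2+160,y/2+90)
print("knob",at_z(ZZ(537,243),.1,t),at_z(S(325,292),.1,s))
print("cw",at_z(ZZ(347,222),.045,t),at_z(S(287,248),.045,s))
print("block",at_z(ZZ(438,229),.08,t))
print("tip",at_z(Z(410,124),.107,t),at_z(S(580,462),.107,s))
print("shoulder",at_z(Z(408,129),.078,t),at_z(S(578,497),.078,s))
print("box corners",[at_z(Z(*p),.075,t)[:2] for p in((369,94),(444,92),(449,164),(373,169))])
print("table ctr",at_z(Z(553,127),.03,t),at_z(S2(360,355),.03,s))
print("under lens disc",at_z(Z(607,123),.03,t),at_z(S2(427,355),.03,s))
print("jars caps top",at_z(Z(510,115),.122,t),at_z(S2(324,266),.122,s),"sq",at_z(Z(525,77),.062,t),at_z(Z(535,170),.062,t))
E
```

```text
knob [0.4849 0.2647 0.1   ] [0.4898 0.2565 0.1   ]
cw [0.5028 0.3874 0.045 ] [0.5079 0.3782 0.045 ]
block [0.4942 0.3264 0.08  ]
tip [0.5615 0.0399 0.107 ] [0.5637 0.0348 0.107 ]
shoulder [0.5613 0.0406 0.078 ] [0.5635 0.0345 0.078 ]
box corners [array([0.6137, 0.1018]), array([ 0.6233, -0.0123]), array([ 0.5114, -0.023 ]), array([0.4974, 0.0903])]
table ctr [ 0.5897 -0.1886  0.03  ] [ 0.5947 -0.1899  0.03  ]
under lens disc [ 0.6009 -0.2728  0.03  ] [ 0.6707 -0.225   0.03  ]
jars caps top [ 0.5794 -0.1047  0.122 ] [ 0.5801 -0.1104  0.122 ] sq [ 0.6585 -0.1379  0.062 ] [ 0.5124 -0.1543  0.062 ]
```

Run:
```python
from h import *
print(robot.current_eef_rot(), robot.current_time_s(), robot.current_joint_positions())
for psi in (82,-98,0,180,7,97,-83):
  for p in ([.5,.323,.2],[.5,.323,.07],[.562,.038,.25],[.562,.038,.16],[.562,.098,.16],[.562,-.022,.16],[.622,.038,.16],[.502,.038,.16]):
    q=robot.inverse_kinematics(p,[180,0,psi]); print(psi,p,None if q is None else np.round(q,0))
```

```text
[-179.9989    0.0013  154.1729] 1.35 [-66.5597  17.8158   0.8043  86.6014  -0.2527  75.5858  -1.5582]
82 [0.5, 0.323, 0.2] [-49.  24.  21.  82.  -9.  75. -36.]
82 [0.5, 0.323, 0.07] [-48.  31.  19.  92. -11.  60. -34.]
82 [0.562, 0.038, 0.25] [-33.  21.  38.  82. -13.  81.  -3.]
82 [0.562, 0.038, 0.16] [-33.  25.  38.  91. -16.  70.   0.]
82 [0.562, 0.098, 0.16] [-35.  25.  33.  90. -14.  70.  -8.]
82 [0.562, -0.022, 0.16] [-29.  25.  41.  91. -17.  70.   8.]
82 [0.622, 0.038, 0.16] [-30.  32.  39.  81. -20.  74.   2.]
82 [0.502, 0.038, 0.16] [-35.  17.  36. 100. -11.  66.  -4.]
-98 [0.5, 0.323, 0.2] [-30.  24.  -7.  81.   3.  75. 135.]
-98 [0.5, 0.323, 0.07] [-28.  30.  -9.  91.   5.  59. 133.]
-98 [0.562, 0.038, 0.25] [-16.  19.  15.  82.  -5.  80. 170.]
-98 [0.562, 0.038, 0.16] [-14.  22.  12.  90.  -5.  68. 170.]
-98 [0.562, 0.098, 0.16] [-16.  22.   6.  89.  -3.  69. 163.]
-98 [0.562, -0.022, 0.16] [ 41.  34. -62.  89.  31.  76. 148.]
-98 [0.622, 0.038, 0.16] [-11.  29.   8.  80.  -4.  72. 170.]
-98 [0.502, 0.038, 0.16] [-19.  15.  15. 100.  -4.  66. 170.]
0 [0.5, 0.323, 0.2] [ 
[... 1760 characters left out ...]
 -0.022, 0.16] [-28.  25.  40.  91. -17.  70.  22.]
97 [0.622, 0.038, 0.16] [-28.  32.  36.  81. -19.  74.  16.]
97 [0.502, 0.038, 0.16] [-34.  17.  35. 100. -10.  66.  11.]
-83 [0.5, 0.323, 0.2] [-28.  24.  -9.  81.   4.  75. 149.]
-83 [0.5, 0.323, 0.07] [-26.  31. -12.  91.   7.  60. 147.]
-83 [0.562, 0.038, 0.25] [ -48.   29.   65.   83.  -26.   84. -157.]
-83 [0.562, 0.038, 0.16] [ -48.   34.   65.   92.  -31.   75. -152.]
-83 [0.562, 0.098, 0.16] [ 28.  36. -62.  87.  32.  76. 150.]
-83 [0.562, -0.022, 0.16] [ -42.   34.   65.   92.  -31.   75. -146.]
-83 [0.622, 0.038, 0.16] [ -42.   41.   64.   81.  -37.   80. -150.]
-83 [0.502, 0.038, 0.16] [ -55.   25.   65.  101.  -24.   70. -156.]
```

Run:
```python
from h import *
robot.move_to([.562,.038,.25],[180,0,82])
im,cam=snap("wrist","spin1"); print(cam[0])
print([(np.round(d['rect'],1).tolist(),round(d['p'],2)) for d in recognise("spindle_seat","wrist")])
robot.move_to([.495,.323,.22],[180,0,82])
im,cam=snap("wrist","crank1"); print(cam[0])
for l in ("crank","crank_block_point","crank_knob_point"):
    print(l,[(np.round(d['rect'],1).tolist(),round(d['p'],2)) for d in recognise(l,"wrist")])
print(robot.current_time_s())
```

```text
[[ 0.9906  0.1297  0.0427  0.5716]
 [-0.1365  0.9444  0.2991  0.1155]
 [-0.0015 -0.3021  0.9533  0.4019]
 [ 0.      0.      0.      1.    ]]
[([255.6, 170.9, 47.5, 47.9], 0.81)]
[[ 0.9896  0.1371  0.0427  0.5064]
 [-0.1436  0.9427  0.3013  0.396 ]
 [ 0.0011 -0.3043  0.9526  0.3725]
 [ 0.      0.      0.      1.    ]]
crank [([137.8, 19.2, 85.8, 38.5], 0.95), ([254.0, 164.3, 35.6, 166.1], 0.6), ([338.9, 247.2, 92.9, 60.7], 0.59)]
crank_block_point [([254.9, 164.9, 32.5, 161.2], 0.8), ([137.3, 21.2, 93.2, 42.4], 0.79), ([338.0, 245.6, 88.8, 58.6], 0.56)]
crank_knob_point [([253.8, 164.9, 39.0, 158.9], 0.91), ([139.0, 21.8, 91.4, 43.5], 0.91), ([335.4, 246.6, 90.1, 57.4], 0.74), ([318.7, 333.4, 83.0, 59.8], 0.25)]
4.8
```

View pics/spin1.png

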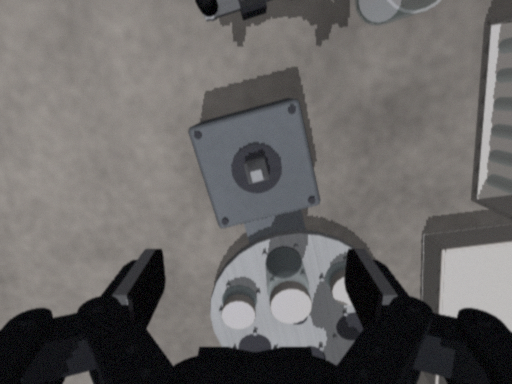

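View pics/crank1.png

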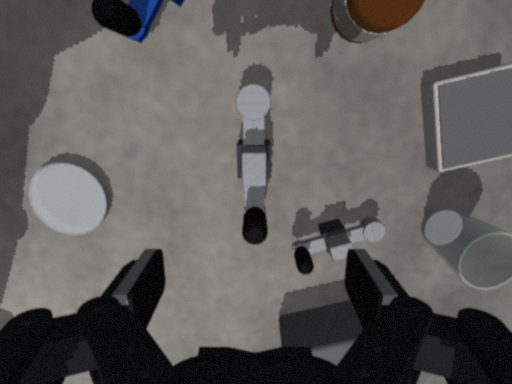

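Run:
```python
import cv2
a=cv2.imread("pics/spin1.png"); a=cv2.resize(a[95:235,180:330],None,fx=5,fy=4.28,interpolation=cv2.INTER_CUBIC) if 0 else cv2.resize(a[130:210,215:300],None,fx=7,fy=7,interpolation=cv2.INTER_CUBIC)
cv2.imwrite("pics/spin1z.png",a)
a=cv2.imread("pics/crank1.png"); cv2.imwrite("pics/crank1z.png",cv2.resize(a[75:255,200:310],None,fx=3.3,fy=3.3,interpolation=cv2.INTER_CUBIC))
```

```text
(no output)
```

View pics/spin1z.png

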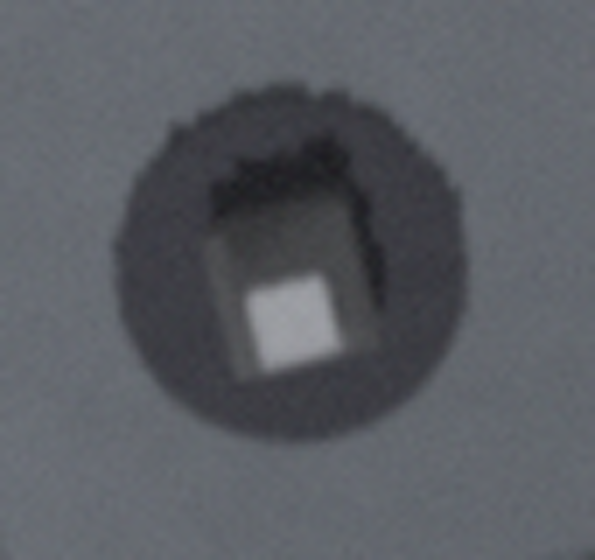

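View pics/crank1z.png

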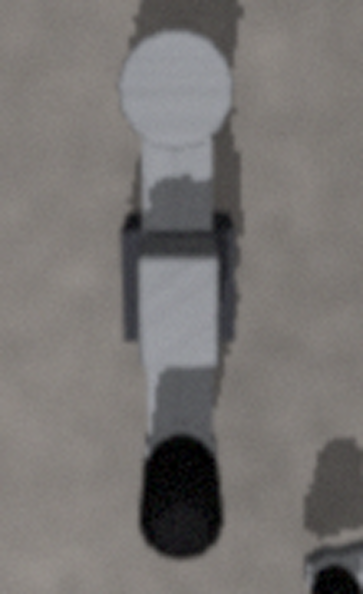

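Run:
```python
from h import *
K=vision.calibration("wrist")["mtx"]
def cam(rows): return (np.array(rows+[[0,0,0,1]]),K)
A=cam([[ 0.9906,0.1297,0.0427,0.5716],[-0.1365,0.9444,0.2991,0.1155],[-0.0015,-0.3021,0.9533,0.4019]])
B=cam([[ 0.9896,0.1371,0.0427,0.5064],[-0.1436,0.9427,0.3013,0.396],[ 0.0011,-0.3043,0.9526,0.3725]])
f=lambda x,y:(x/7+215,y/7+130)
c=np.array([at_z(f(*p),.107,A)[:2] for p in((245,295),(322,273),(343,350),(265,372))])
print("tip",c,c.mean(0),[np.degrees(np.arctan2(*(c[(i+1)%4]-c[i])[::-1])) for i in range(4)])
print("shoulder",at_z(f(290,263),.078,A), [at_z(f(*p),.078,A)[:2] for p in ((115,263),(467,263),(290,88),(290,440))])
c=np.array([at_z(p,.075,A)[:2] for p in((189,128),(297,99),(319,202),(222,228))])
print("box",c,c.mean(0),[np.degrees(np.arctan2(*(c[(i+1)%4]-c[i])[::-1])) for i in range(4)])
g=lambda x,y:(x/3.3+200,y/3.3+75)
cw=at_z(g(176,88),.042,B);kn=at_z(g(181,517),.1,B)
c=np.array([at_z(g(*p),.08,B)[:2] for p in((138,255),(217,255),(216,366),(142,366))])
print("cw",cw,"knob",kn,kn-cw,np.degrees(np.arctan2(*(kn-cw)[1::-1])))
print("block",c,c.mean(0), np.linalg.norm(np.diff(c,axis=0),axis=1), "expected", cw+(kn-cw)*62/122)
```

```text
tip [[0.5568 0.0438]
 [0.5678 0.0454]
 [0.5693 0.0341]
 [0.558  0.0324]] [0.563  0.0389] [np.float64(8.524076580862808), np.float64(-82.61049430837832), np.float64(-171.4892916721305), np.float64(96.09584174488033)]
shoulder [0.5628 0.0407 0.078 ] [array([0.5365, 0.0444]), array([0.5895, 0.0371]), array([0.5664, 0.067 ]), array([0.559 , 0.0128])]
box [[ 0.4994  0.091 ]
 [ 0.6126  0.1044]
 [ 0.6263 -0.0082]
 [ 0.5143 -0.0246]] [0.5632 0.0406] [np.float64(6.736906107347015), np.float64(-83.05924331381958), np.float64(-171.68476432329538), np.float64(97.35237634247284)]
cw [0.5043 0.3874 0.042 ] knob [0.4888 0.2705 0.1   ] [-0.0155 -0.1169  0.058 ] -97.54519540507094
block [[0.4871 0.3444]
 [0.5095 0.3411]
 [0.5048 0.3083]
 [0.4831 0.3114]] [0.4961 0.3263] [0.0227 0.0332 0.0219] expected [0.4964 0.328  0.0715]
```

The spindle is at (0.563, 0.0395) with flats at 7.5°, and the crank is at (0.496, 0.327) with yaw −98°. Next I take it by its block.

Run:
```python
from h import *
robot.line_to([.4963,.3267,.12],[180,0,82],velocity=.15)
b=robot.line_to([.4963,.3267,.062],velocity=.08,f_stop=10)
print("stop",b,robot.current_tool_pos())
fingers.gripper_to(0.0,force=60)
print(robot.current_finger_gap(),robot.current_tool_pos(),robot.current_contact_force(),robot.current_eef_rot())
robot.line_to([.4963,.3267,.235],velocity=.15)
print(robot.current_finger_gap(),robot.current_tool_pos(),robot.current_contact_force())
robot.line_to([.563,.0395,.235],[180,0,97.5],velocity=.2)
im,_=snap("wrist","carry"); im,_=snap("side","carry_s"); cv2.imwrite("pics/carry_sz.png",im[90:300,160:400].repeat(3,0).repeat(3,1)[:600,:720])
print(robot.current_tool_pos(),robot.current_time_s())
```

```text
stop False [0.4968 0.3269 0.0624]
0.2571460800255605 [0.4969 0.3268 0.0625] [ 1.0716 -0.3584  2.2199] [179.9376  -0.0389  81.9909]
0.255395209892203 [0.4955 0.3264 0.2336] [-0.0993 -0.0729 -5.4504]
[0.5628 0.041  0.2349] 10.1083
```

View pics/carry.png

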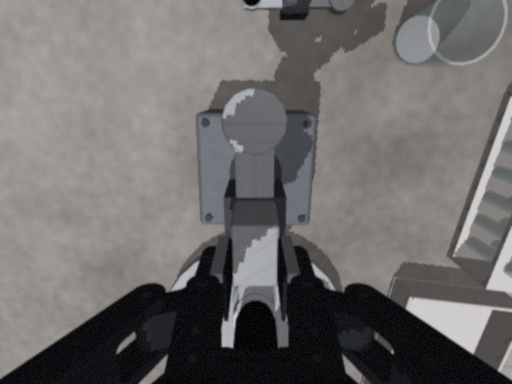

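View pics/carry_sz.png

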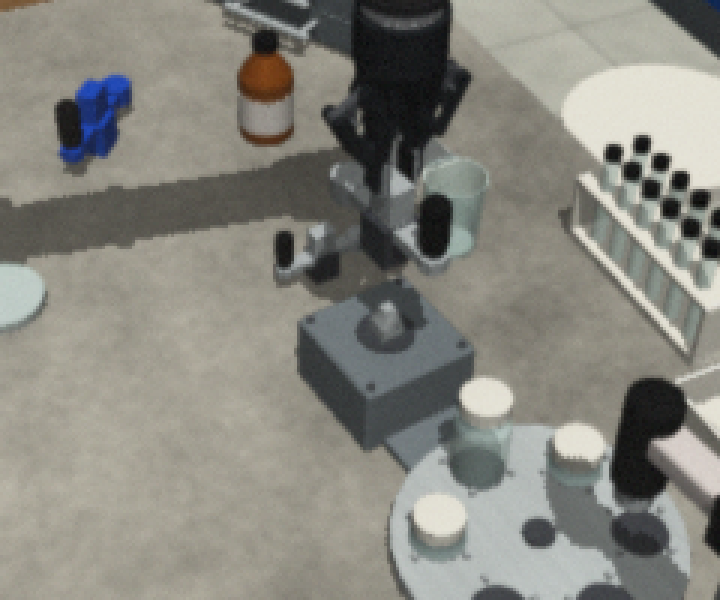

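Run:
```python
from h import *
c=T_wc("wrist"); cw=at_z((253.5,121),.2349-.0625+.042,c); u=np.array([np.cos(np.radians(97.5)),np.sin(np.radians(97.5))]); print("hub est",cw[:2]-.062*u)
robot.line_to([.563,.0395,.175],velocity=.15)
print(robot.current_tool_pos(),robot.current_contact_force())
b=robot.line_to([.563,.0395,.1400],velocity=.05,f_stop=15)
print(b,robot.current_tool_pos(),robot.current_contact_force(),robot.current_torque())
im,_=snap("side","seat_s"); cv2.imwrite("pics/seat_sz.png",im[90:290,160:400].repeat(3,0).repeat(3,1))
print(robot.current_time_s())
```

```text
hub est [0.5611 0.0406]
[0.5634 0.0398 0.1754] [ 0.6778 -0.9106 -4.6052]
False [0.5628 0.0396 0.1405] [-3.3091  0.526   2.4339] [ 0.0484  0.7057 -0.0343]
11.5583
```

View pics/seat_sz.png

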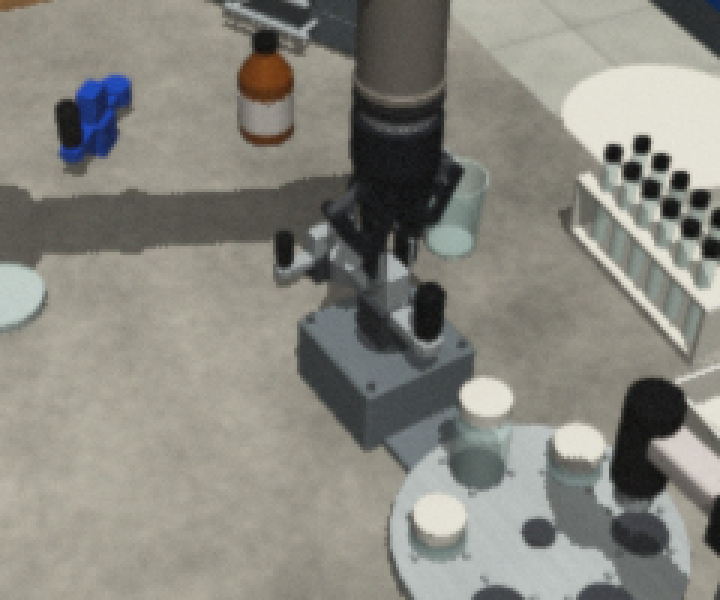

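The crank went down to TCP z = 0.1405, which is exactly 78 mm above its grasp height, and the force then reversed, so it is seated. I let go and check.

Run:
```python
from h import *
fingers.gripper_to(0.8)
robot.line_to([.563,.0395,.25],[180,0,97.5],velocity=.2)
im,cam=snap("wrist","seated"); print(cam[0]); 
print([(np.round(d['rect'],1).tolist(),round(d['p'],2)) for d in recognise("crank","wrist")])
print(robot.current_finger_gap(),robot.current_time_s())
im2,_=snap("top","seated_t")
cv2.imwrite("pics/seatedz.png",cv2.resize(im[90:330,170:350],None,fx=2.5,fy=2.5,interpolation=cv2.INTER_CUBIC))
```

```text
[[ 0.9916 -0.1243 -0.0367  0.5518]
 [ 0.1296  0.945   0.3004  0.115 ]
 [-0.0027 -0.3026  0.9531  0.4012]
 [ 0.      0.      0.      1.    ]]
[([255.7, 183.8, 37.3, 189.1], 0.84), ([296.1, 9.8, 109.0, 19.7], 0.77)]
0.8009641307400069 12.8667
```

View pics/seatedz.png

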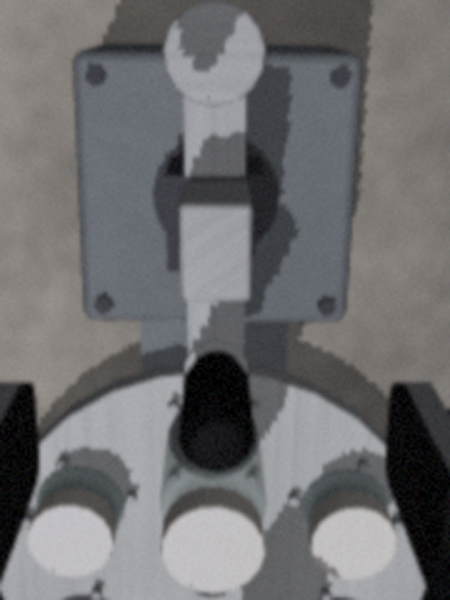

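Run:
```python
from h import *
cam=T_wc("wrist")
g=lambda x,y:(x/2.5+170,y/2.5+90)
cw=at_z(g(214,53),.12,cam);kn=at_z(g(217,432),.178,cam)
c=np.array([at_z(g(*p),.158,cam)[:2] for p in((180,205),(251,205),(249,299),(183,299))])
print(cw,kn,np.linalg.norm((kn-cw)[:2]),np.degrees(np.arctan2(*(kn-cw)[1::-1])),"block",c.mean(0),"hub",(cw+(kn-cw)*62/122)[:2])
```

```text
[0.5531 0.1002 0.12  ] [ 0.5692 -0.014   0.178 ] 0.11531952298294568 -81.97365413280825 block [0.5617 0.0397] hub [0.5613 0.0422]
```

```bash
cat >> h.py <<'E'
C=np.array([.563,.0397]); ZG=.158; PSI=97.5
def kp(a,r=.06): a=np.radians(a); return [C[0]+r*np.cos(a),C[1]+r*np.sin(a),ZG]
def wind(a0,a1,step=15,v=.15,rep=90):
    n=max(1,int(round(abs(a1-a0)/step)))
    for i,a in enumerate(np.linspace(a0,a1,n+1)[1:]):
        robot.line_to(kp(a),velocity=v)
        if (i+1)%max(1,int(rep/step))==0:
            p=np.array(robot.current_tool_pos());d=p[:2]-C
            print(round(a,1),round(robot.current_time_s(),2),np.round(p,4),"ang",np.round(np.degrees(np.arctan2(d[1],d[0])),2),"F",np.round(robot.current_contact_force(),1),"gap",round(robot.current_finger_gap(),3))
E
python3 - <<'E'
from h import *
k=kp(-82.2)
robot.line_to([k[0],k[1],.20],velocity=.2)
b=robot.line_to(k,velocity=.1,f_stop=10); print(b,robot.current_tool_pos())
fingers.gripper_to(0.0,force=40)
print(robot.current_finger_gap(),robot.current_tool_pos(),robot.current_contact_force(),robot.current_torque())
im,_=snap("side","knob_s"); cv2.imwrite("pics/knob_sz.png",im[90:290,160:400].repeat(3,0).repeat(3,1))
wind(-82.2,-37.2,rep=15)
E
```

```text
False [ 0.5716 -0.0191  0.1585]
0.2526667424503823 [ 0.5716 -0.0202  0.1587] [-0.6096 -1.7467  3.7726] [-0.1799  0.0911  0.0047]
-67.2 14.84 [ 0.5879 -0.0157  0.1588] ang -65.83 F [ 1.5 -0.6  4.5] gap 0.254
-52.2 15.1 [ 0.6013 -0.0075  0.1588] ang -50.94 F [ 1.8 -0.   4.4] gap 0.262
-37.2 15.36 [0.6125 0.0042 0.1589] ang -35.62 F [2.1 0.2 5. ] gap 0.255
```

View pics/knob_sz.png

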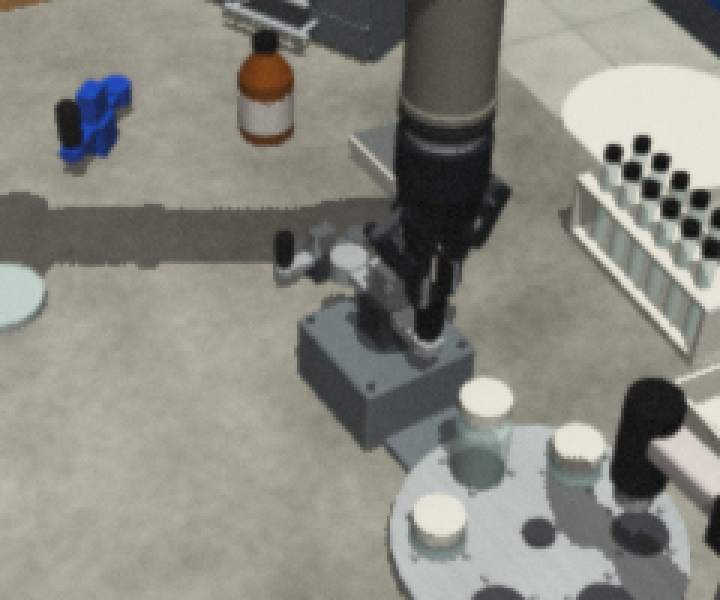

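Run:
```python
from h import *
wind(-37.2,-82.2+360,rep=60)
im,_=snap("side","turn1_s"); cv2.imwrite("pics/turn1_sz.png",im[90:330,160:420].repeat(5,0).repeat(5,1)[::2,::2])
```

```text
22.8 16.39 [0.6188 0.0657 0.1588] ang 25.03 F [1.9 1.7 5.8] gap 0.255
82.8 17.43 [0.5691 0.101  0.1583] ang 84.31 F [-1.3  2.5  8.8] gap 0.259
142.8 18.46 [0.513 0.075 0.158] ang 144.79 F [-2.   0.1  8.8] gap 0.257
202.8 19.49 [0.5073 0.0152 0.1579] ang -156.24 F [-0.7 -1.1  7.8] gap 0.259
262.8 20.52 [ 0.5556 -0.0209  0.158 ] ang -96.95 F [ 0.9 -2.9  6.5] gap 0.254
```

View pics/turn1_sz.png

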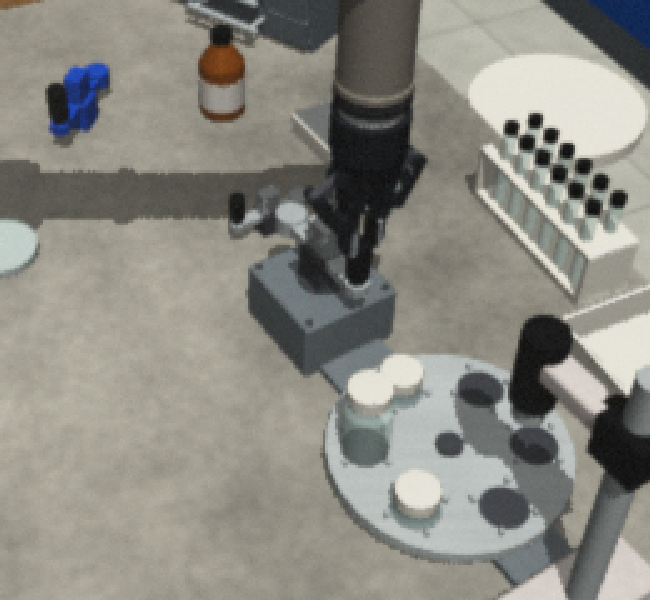

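Run:
```python
from h import *
wind(277.8,-82.2+1080,rep=120)
im,_=snap("side","turn3_s"); cv2.imwrite("pics/turn3_sz.png",im[200:370,260:440].repeat(4,0).repeat(4,1)[:600])
im,_=snap("top","turn3_t"); cv2.imwrite("pics/turn3_tz.png",cv2.resize(im[130:240,270:440],None,fx=4.5,fy=4.5,interpolation=cv2.INTER_CUBIC))
a=cv2.imread("pics/top0.png"); cv2.imwrite("pics/t0_tz.png",cv2.resize(a[130:240,270:440],None,fx=4.5,fy=4.5,interpolation=cv2.INTER_CUBIC))
```

```text
397.8 22.9 [0.6098 0.0803 0.1582] ang 40.97 F [0.7 2.  7.6] gap 0.255
517.8 24.97 [0.5055 0.0616 0.1578] ang 159.12 F [-1.  -1.1  7. ] gap 0.257
637.8 27.03 [ 0.5717 -0.0206  0.1582] ang -81.75 F [ 0.1 -2.8  6.5] gap 0.254
757.8 29.1 [0.6097 0.0805 0.1582] ang 41.13 F [1.4 1.6 8.2] gap 0.257
877.8 31.17 [0.5056 0.0619 0.1578] ang 158.9 F [-0.9 -0.7  8.3] gap 0.26
997.8 33.23 [ 0.5717 -0.0207  0.1581] ang -81.77 F [ 1.  -2.4  7. ] gap 0.258
```

View pics/turn3_sz.png

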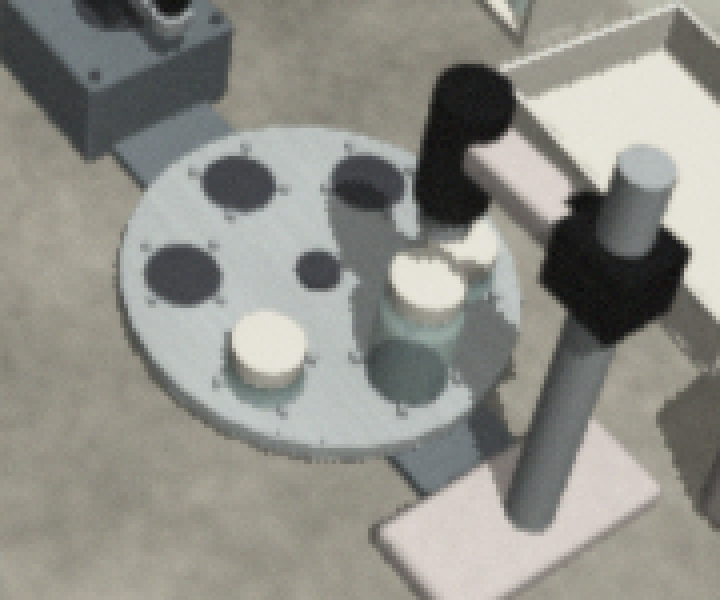

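View pics/turn3_tz.png

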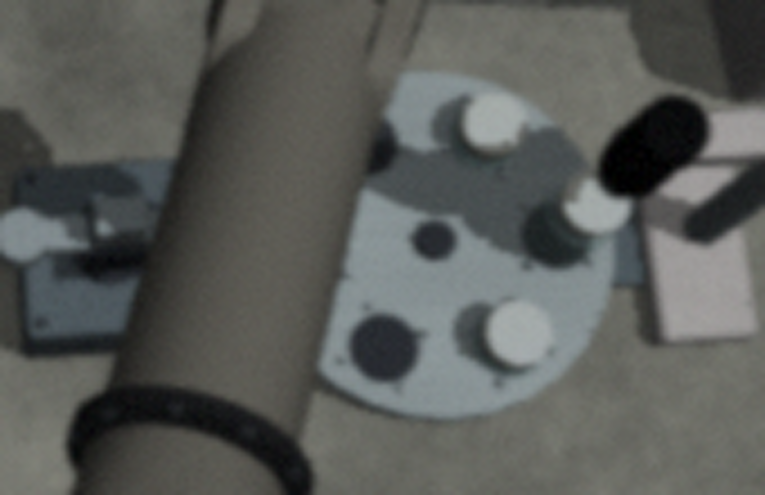

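View pics/t0_tz.png

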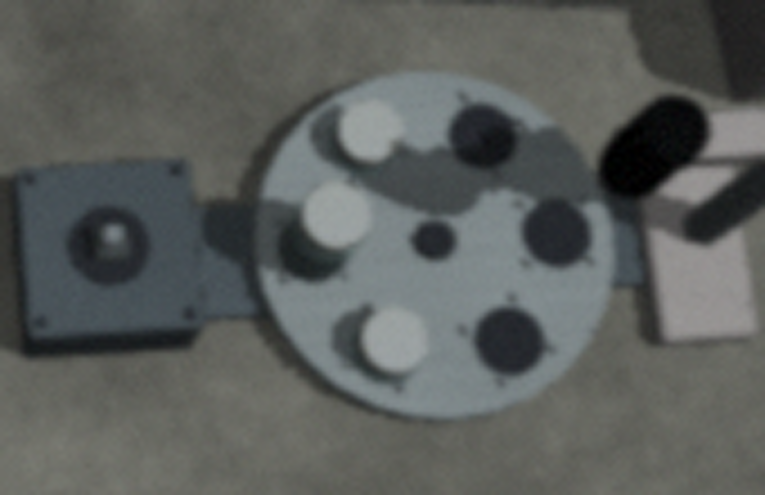

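Three turns are wound and the tall jar is under the lens, at about (408,375) in the side zoom. The socket's play leaves the spindle up to 6° behind the crank, so I wind a little further, release, and measure the table from above.

Run:
```python
from h import *
wind(997.8,1002.8,step=5,rep=5)
robot.pause(.2)
fingers.gripper_to(0.6)
p=kp(1002.8)
robot.line_to([p[0],p[1],.28],velocity=.2)
robot.line_to([.58,-.06,.28],velocity=.2)
im,cam=snap("wrist","tab1"); np.save("tab1.npy",cam[0]); print(cam[0],robot.current_time_s())
```

```text
1002.8 33.58 [ 0.5762 -0.0198  0.1581] ang -77.51 F [ 0.5 -3.4  8.1] gap 0.257
[[ 0.992  -0.1216 -0.0343  0.5688]
 [ 0.1262  0.9454  0.3005  0.0142]
 [-0.0041 -0.3025  0.9532  0.4306]
 [ 0.      0.      0.      1.    ]] 35.3417
```

View pics/tab1.png

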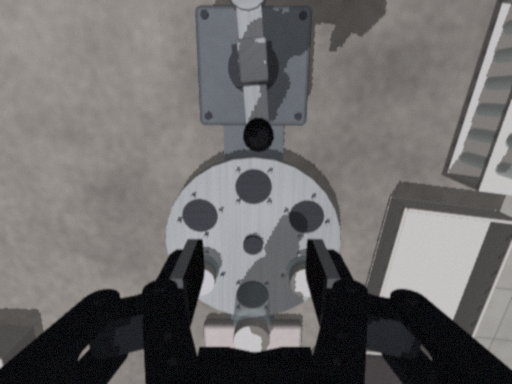

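```bash
cat > m.py <<'E'
from h import *
import sys
def measure(fn):
    im=cv2.imread(f"pics/{fn}.png",0).astype(float); cam=(np.load(f"{fn}.npy"),vision.calibration("wrist")["mtx"])
    def ctr(u,v,r):
        # dark-disc ellipse fit at threshold
        th=(im[int(v)-2:int(v)+3,int(u)-2:int(u)+3].mean()+np.percentile(im[int(v)-r:int(v)+r,int(u)-r:int(u)+r],85))/2
        sub=(im[int(v)-r:int(v)+r+1,int(u)-r:int(u)+r+1]<th).astype(np.uint8)
        n,l,s,c=cv2.connectedComponentsWithStats(sub); k=l[r,r]
        cs,_=cv2.findContours((l==k).astype(np.uint8),cv2.RETR_EXTERNAL,cv2.CHAIN_APPROX_NONE)
        e=cv2.fitEllipse(max(cs,key=len)); return np.array(e[0])+[int(u)-r,int(v)-r],e[1]
    C0=None
    for n,(u,v,r) in PTS.items():
        c,ax=ctr(u,v,r); z=.075 if n[0]=='s' else .03; w=at_z(c,z,cam)[:2]
        if n=='c': C0=w
        out=""
        if C0 is not None and n[0]=='d': d=w-C0; out=f"r={np.hypot(*d):.4f} ang={np.degrees(np.arctan2(d[1],d[0])):.2f}"
        print(n,np.round(c,1),np.round(ax,1),w,out)
E
python3 - <<'E'
import m
m.PTS={'s1':(204,14,5),'s2':(303,15,5),'s3':(207,115,5),'s4':(300,115,5),'c':(253,244,14),'d1':(200,215,22),'d2':(254,186,22),'d3':(306,216,22)}
m.measure("tab1")
E
python3 -c "
import cv2
a=cv2.imread('pics/tab1.png');cv2.imwrite('pics/tab1z.png',cv2.resize(a[0:320,150:360],None,fx=1.85*1,fy=1.85,interpolation=cv2.INTER_CUBIC))
cv2.imwrite('pics/tab1y.png',cv2.resize(a[150:320,160:350],None,fx=3.5,fy=3.5,interpolation=cv2.INTER_CUBIC))"
```

```text
s1 [204.2  14.2] [7.4 9.4] [0.5071 0.0833] 
s2 [302.6  15.1] [7.2 8.4] [0.6062 0.095 ] 
s3 [208.2 115.3] [6.5 7.9] [ 0.5193 -0.0157] 
s4 [298.1 116.1] [6.6 7.5] [ 0.6184 -0.004 ] 
c [252.8 243.7] [19.3 20.7] [ 0.5905 -0.1888] 
d1 [199.  215.6] [32.5 36.6] [ 0.5114 -0.1557] r=0.0857 ang=157.23
d2 [252.9 186.4] [33.7 36.1] [ 0.58   -0.1044] r=0.0850 ang=97.06
d3 [302.6 219.3] [30.5 46.3] [ 0.6542 -0.1429] r=0.0786 ang=35.80
```

View pics/tab1y.png

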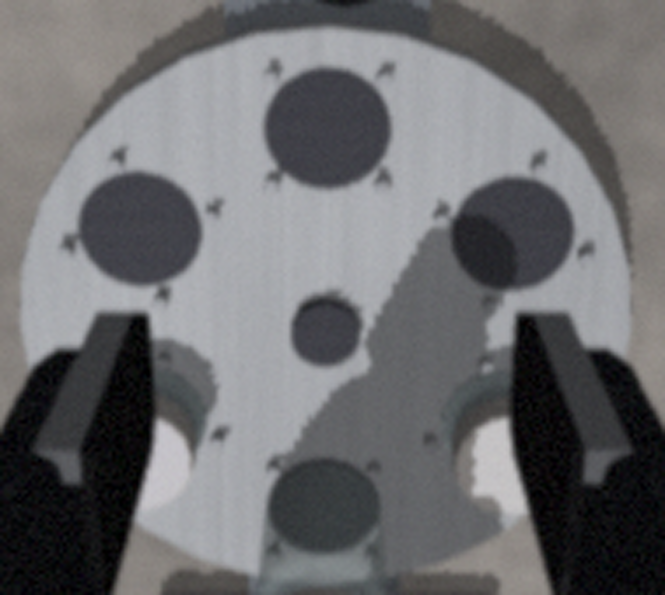

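The screws give the indexer's yaw as 6.8–6.9°, and the two clear discs are at 7.1–7.2°. The table is therefore within about 0.3° (0.4 mm) of exact, so no correction is needed. I retreat, do a final check and hand in.

Run:
```python
from h import *
robot.line_to([.50,.22,.30],velocity=.2)
im,_=snap("side","fin_s"); cv2.imwrite("pics/fin_sz.png",im[100:340,180:440].repeat(5,0).repeat(5,1)[::2,::2])
im,_=snap("top","fin_t"); cv2.imwrite("pics/fin_tz.png",im[110:270,80:450].repeat(2,0).repeat(2,1))
print(robot.current_contact_force(),robot.current_time_s())
```

```text
[-0.1185  0.6057 -0.009 ] 37.05
```

View pics/fin_sz.png

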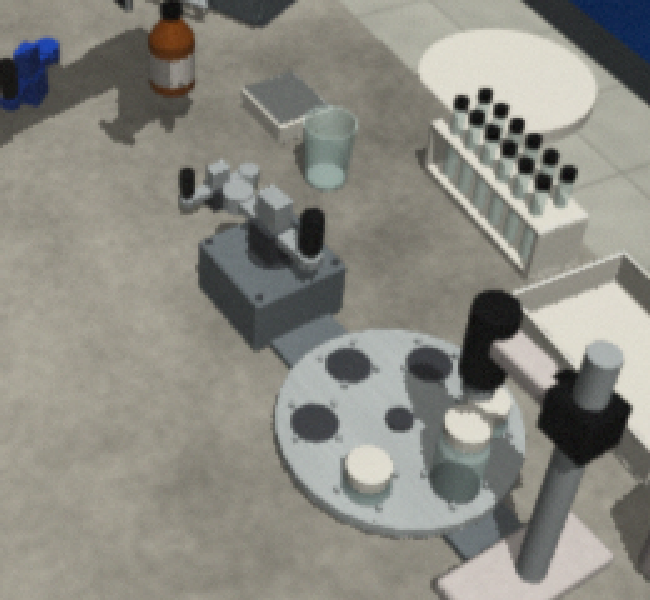

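View pics/fin_tz.png

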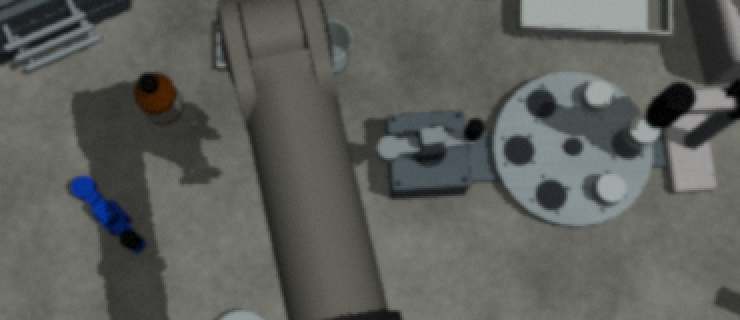

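The crank is seated and level on the spindle, the tall jar stands in the lens place at about (457,480), and the bystanders are unmoved.

Run:
```python
from h import *
workorder.close_job(); print(robot.current_time_s())
```

```text
the job is handed in; nothing more can be done
the job is handed in; nothing more can be done
```

The tall jar is under the inspection lens, the crank is still on the spindle, and the job is handed in, with the clock at about 37 s of the 72 allowed.

- **Crank:** I lifted the larger grey crank by its block. I lowered it 78 mm above its bench grasp height, where the force reversed, so it is fully down, and let go of it there.
- **Winding:** I then took it by the knob and wound three turns anticlockwise, since the jar stood three places from the lens. I added about 5° to take up the socket's play, then released the knob.
- **Table position:** The wrist picture put the two clear places within about 0.2–0.4° of exact, roughly 0.4 mm at the jar. A third disc, partly in shadow, gave a wrong fit (79 mm radius instead of 85), so I did not use it.
- **Final pictures:** The crank sits level on the spindle, and the jars stand upright between their pegs. The other objects I could see look unmoved; the arm hid part of the bench in the top view. The tool force was about 0.6 N, so the robot was touching nothing.

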